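# Make up two knife-handle kits, telling the solid handle from the hollow one by weight

### The arm

A 7-joint arm with a two-finger parallel gripper is mounted at the origin on the work surface. World frame = base frame: x ahead of the robot, y to its left, z up, the work surface at z = 0. Lengths are in m, angles in rad, forces in N, time in s.
With the tool pointing down it reaches from about 0.35 to 0.9 m from the base axis. Payload 8.1 kg.
Tool frame: the origin (TCP) lies on the front face of the gripper's body, between the roots of the fingers; the fingertips stand 66 mm ahead of it and the grasp point (between the pads) lies 47 mm ahead of it (arm.finger_overhang is the distance from the TCP to the fingertips, in m); z points along the fingers, y is the line along which they close (so a half turn about z gives the same grasp; the last joint's range is limited). The gripper opens to 92 mm and grips with 3 to 60 N. Pads are 19 mm wide; open, the fingers measure 130 mm over their backs; the gripper's body (75 mm by 190 mm) begins 47 mm behind the grasp point.
Start: joints at [1.204, 0.434, 0.025, 1.573, -0.012, 1.134, -0.075], TCP at [0.163, -0.603, 0.292] pointing down, gripper open.
Joint ranges: [-2.62, 2.62], [-0.44, 2.09], [-1.27, 1.32], [0.08, 2.57], [-1.32, 4.46], [0.12, 2], [-2.74, 2.74]. Speed limits (rad/s): [2.22, 2.22, 3.01, 3.01, 3.14, 3.14, 3.14].

### API

Orientations are given as a rotation vector (axis times angle).
In Python, from cell import readout, cams, workorder, spotter, arm gives the robot as it stands.
- The arm moves only by the tool jog_arm, called after "Emit:" as a command line: name --argument value ..., lists and objects as JSON in quotes. Schema: {"type":"object","properties":{"deltas":{"type":"string"},"force":{"type":"number"},"only":{"type":"string"},"quiet":{"type":"boolean"},"lines":{"type":"string"}},"required":["deltas"],"additionalProperties":false}. deltas is a string of 1 to 10 rows, parted by a bar, with the numbers parted by commas; each row has 5 numbers: dx, dy, dz in m, then a turn about the tool's z in rad, then the opening from 0.0 (shut) to 1.0 (fully open); each row shifts and turns the commanded pose from where the row before left it, along the tool's axes as they then stand; what a row does not reach is not made up. A row lasts 1/10 s, in which the tool goes at most 0.05 m and 0.15 rad, less where a joint would pass 70% of its speed; a pose out of reach is approached as far as the arm can. The fingers move at their own pace and stop on an object; force is the grip in N (left out, the last holds). Time passes only in rows, so rows that do not move let the fingers close. The tool returns the time, the measured TCP pose, the force, the opening and the grip force at its end. only (a regular expression) keeps the lines of the reply that match it, lines (a string "A,B") keeps lines A to B, and quiet returns only ok. Input that does not fit is refused with a message, and nothing moves.
- readout.observe(): the state, without advancing time (a new reading comes with each control period).
- cams.get_image(name): name is "side" or "top" or "wrist"; returns a dict with "image" (420x560x3 uint8, blue, green, red), "fx", "fy", "cx", "cy" (pixels), "cam_to_world" (4x4, takes a point from camera to world coordinates); the wrist camera has in their place "mount" (4x4, takes a point from camera to tool coordinates, whose origin is the TCP and whose axes are the flange's). Camera axes: x right, y down, z forward; pixel columns grow to the right and rows downward; lengths in m; the calibration is good to about 2 mm. A picture is of the moment at which its call begins: read the wrist's pose just before it. There is no depth.
- workorder.sign_off(): hands the job in; it is judged then, once.
Trained networks look in a picture, given as the dict that the camera call returned (one of the last four; its "shot" number tells which), for a name from the list of things; names that differ only in an ending like _2 or _b are one class to them, and where a whole thing is asked for, a point or a joint stands for the part that bears it (a point fixed in the world has none). Each returns a list of dicts, best first, with "score" (0 to 1); they miss things now and then, are a little off and sometimes report something else, mostly with a low value. They report only what shows in the picture. A call takes as long as a camera call. They do not tell look-alikes from the thing itself.
- spotter.boxes_of(picture, name): "centre" ([x, y, z] in m, in the coordinates of the camera as it stood for that picture, good to about 4 mm: the middle of the surface that is visible of it).
The state is a dict: "clock": time; "joints": joint angles; "dq": joint speeds; "joint_efforts": joint torques, N m; "position": TCP position; "ee_rot": TCP orientation; "force": force on the tool from outside, world axes, zero at the start; "ft_torque": the same for the moment, N m; "width": opening from 0.0 (shut) to 1.0 (fully open); "gripper_force": force on a finger pad.
Only numpy, scipy, OpenCV 4.12 (cv2) and the standard library are available. Lean on these libraries where they do the work, as an engineer would, in place of code of your own. Each camera call takes 0.05 s, during which the arm holds its last target. There are 200 camera calls.

### The job

Make up two kits in the trays: the blue tray gets the heavy, solid steel handle and the brass collar; the red tray gets the light, hollow steel handle, the black collar and the terracotta-coloured dressing stone. The two handles look alike, so feel their weight in the grip. Put every part squarely on its own felt pad (handle along the long pad, collar upright on the round pad, stone along the small rectangular pad) and leave the white collar, the tin and the glue bottle where they are.

Things in the scene. Friction and masses are not known exactly. Their poses are not given: they have to be found in the camera images.
- handle_1: steel knife handle lying flat, a bar 112 long (its x) x 26 wide (y) x 22 high, dark grooves on top; origin at the centre of its underside. The two handles look the same: one is solid, about 480 g, the other hollow, about 140 g (within 10 %); which name is which is not told. One lies at the near, one at the far side of the stock
- handle_2: steel knife handle lying flat, a bar 112 long (its x) x 26 wide (y) x 22 high, dark grooves on top; origin at the centre of its underside. The two handles look the same: one is solid, about 480 g, the other hollow, about 140 g (within 10 %); which name is which is not told. One lies at the near, one at the far side of the stock
- collar_brass: brass collar, about 110 g: short tube standing upright on the bench, 32 outer diameter, bore 18, 26 high; origin at the centre of its underside, z axis up along the bore
- collar_black: black plastic collar, about 30 g: short tube standing upright on the bench, 32 outer diameter, bore 18, 26 high; origin at the centre of its underside, z axis up along the bore
- stone: terracotta-coloured dressing stone, a block 50 long (its x axis) x 26 wide (y) x 24 high, about 70 g, lying on the bench; origin at the centre of its underside
- tray_blue: blue tray fixed to the bench, 160 (x) x 184 (y); origin at the centre of its underside. Floor 4 above the origin, 5 thick lip to 9 above it. Grey felt pads flush with the floor, in the tray's frame: long pad (handle) 50 (x) x 136 (y), centre (38, 0); round pad (collar) diameter 56, centre (-36, +42); small rectangular pad (stone) 50 (x) x 74 (y), centre (-36, -42). Both trays alike
- tray_red: red tray fixed to the bench, 160 (x) x 184 (y); origin at the centre of its underside. Floor 4 above the origin, 5 thick lip to 9 above it. Grey felt pads flush with the floor, in the tray's frame: long pad (handle) 50 (x) x 136 (y), centre (38, 0); round pad (collar) diameter 56, centre (-36, +42); small rectangular pad (stone) 50 (x) x 74 (y), centre (-36, -42). Both trays alike
- collar_white: white plastic collar, about 30 g, not needed, to be left alone: short tube standing upright on the bench, 32 outer diameter, bore 18, 26 high; origin at the centre of its underside, z axis up along the bore
- tin: low round tin with green sides and a silvery lid, loose, diameter 45, 31 high, not needed, to be left alone; origin at the centre of its underside
- glue: small yellow glue bottle with an orange tip, loose, standing, diameter 38, 57 high, not needed, to be left alone; origin at the centre of its underside. It is the tallest thing in the working area; other equipment stands only beyond x = 0.77 or |y| = 0.5
There are look-alikes about, which are no part of the job. Several things have the shape of the collar_brass; the one meant has the colours described above.

How it is judged:
By the outcome, as a careful person would: the job done as asked, in the order asked, and still so for the second after the job is handed in, with the robot touching nothing.
It also fails if it takes over 112 s, if anything falls off the work surface, if the arm or the gripper's body presses on something with over 40 N, if the wrist force passes 120 N, or if a joint passes its speed limit or range.

## Working session

There is one attempt and no reset: what is moved stays moved. The work goes in short steps, Python scripts to look and compute and a tool call to move; the robot and the scene stay as the last step left them, time stands still between calls to the robot, and variables do not carry over. Pictures are saved under pics/ and viewed, at most 14 in all, crops included, and the job is handed in when it is done.

```bash
ls; mkdir -p pics; python3 - <<'E'
from cell import readout,cams,arm
import cv2
s=readout.observe(); print({k:(v if not hasattr(v,'round') else v) for k,v in s.items()})
for n in ("top","side"):
    p=cams.get_image(n); cv2.imwrite(f"pics/{n}0.png",p["image"]); print(n,p["fx"],p["fy"],p["cx"],p["cy"],p["cam_to_world"])
w=cams.get_image("wrist"); print(w["mount"])
E
```

```text
pics
{'clock': 0.0, 'joints': array([ 1.20438649,  0.43524337,  0.02501904,  1.57410143, -0.01158478,
        1.13397402, -0.07511995]), 'dq': array([ 9.69721411e-04,  8.08898577e-04,  2.62574663e-04, -4.29978351e-05,
       -3.96527737e-04, -1.58051978e-04,  9.24086255e-04]), 'joint_efforts': array([-5.19195055e-04, -6.67844582e+01,  9.85142179e-01, -3.14466512e+01,
       -6.04572985e-02,  4.30284650e-02,  1.69431360e-04]), 'position': array([ 0.16279556, -0.60300894,  0.29143108]), 'ee_rot': array([-3.11280659e+00, -4.12794292e-01,  6.00121002e-04]), 'force': array([-0.07716104, -0.04693199, -0.72219821]), 'ft_torque': array([ 0.01389675, -0.04128686, -0.04738292]), 'gripper_force': 0.0, 'width': 0.9951961729266575}
top 512.4635296999315 512.4635296999315 277.513889484671 211.00679600220346 [[-0.02754342 -0.99570152  0.08842992  0.45744797]
 [-0.99952107  0.02618433 -0.01649267  0.01946639]
 [ 0.0141063  -0.08884183 -0.99594585  0.98602371]
 [ 0.          0.          0.          1.        ]]
side 402.1608148939548 402.1608148939548 273.5503768322266 209.8107210925627 [[ 0.93735939 -0.19716424  0.28719964  0.344688  ]
 [-0.34805238 -0.56489947  0.74816317 -0.56672181]
 [ 0.0147279  -0.80125829 -0.59813731  0.49290789]
 [ 0.          0.          0.          1.        ]]
[[ 6.27092564e-04 -9.68911732e-01 -2.47405865e-01  6.63089454e-02]
 [ 9.99999801e-01  6.23208295e-04  9.40099428e-05  2.59565566e-04]
 [ 6.30980509e-05 -2.47405875e-01  9.68911930e-01 -9.34460601e-02]
 [ 0.00000000e+00  0.00000000e+00  0.00000000e+00  1.00000000e+00]]
```

View pics/top0.png

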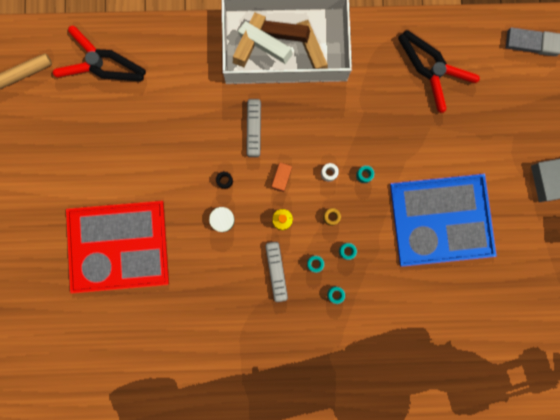

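View pics/side0.png

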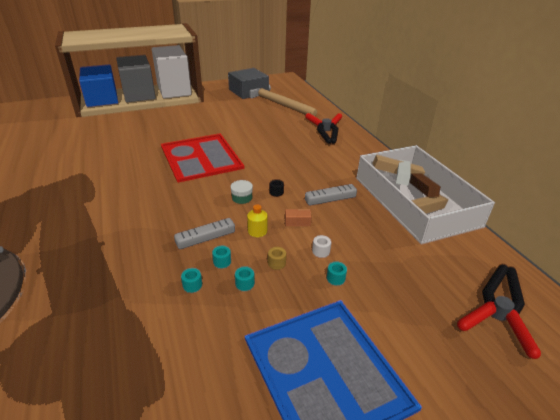

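```bash
cat > h.py <<'E'
import numpy as np,cv2
from cell import readout,cams,spotter
from scipy.spatial.transform import Rotation as R
def px2w(p,u,v,z):
    T=np.array(p["cam_to_world"]); d=T[:3,:3]@[(u-p["cx"])/p["fx"],(v-p["cy"])/p["fy"],1]
    return T[:3,3]+d*(z-T[2,3])/d[2]
def w2px(p,X):
    T=np.array(p["cam_to_world"]); c=T[:3,:3].T@(np.array(X)-T[:3,3])
    return np.array([p["cx"]+p["fx"]*c[0]/c[2],p["cy"]+p["fy"]*c[1]/c[2]])
def wrist():
    s=readout.observe(); p=cams.get_image("wrist")
    T=np.eye(4);T[:3,:3]=R.from_rotvec(s["ee_rot"]).as_matrix();T[:3,3]=s["position"]
    p["cam_to_world"]=T@np.array(p["mount"]); return p
def box(p,n):
    T=np.array(p["cam_to_world"])
    return [(round(d["score"],2),(T@np.r_[d["centre"],1])[:3].round(4)) for d in spotter.boxes_of(p,n)]
def axes():
    s=readout.observe();return s,R.from_rotvec(s["ee_rot"]).as_matrix()
def go(X,yaw=None,):
    """offset to TCP target X in present tool axes; yaw = wanted world angle of tool y (closing line), mod pi"""
    s,M=axes(); d=M.T@(np.array(X)-s["position"])
    a=np.arctan2(M[1,1],M[0,1]); t=None
    if yaw is not None:
        t=-((yaw-a+np.pi/2)%np.pi-np.pi/2)
    print("pos",s["position"].round(4),"tilt",M[:,2].round(3),"yaw y",round(a,3),"tool d",d.round(4),"turn",t,"j7",s["joints"][6].round(2),"t",s["clock"],"w",round(s["width"],3))
E
python3 - <<'E'
from h import *
p=cams.get_image("top")
for n in ("handle_1","collar_brass","collar_black","collar_white","stone","tray_blue","tray_red","tin","glue"): print(n,box(p,n))
E
```

```text
handle_1 [(0.97, array([0.7067, 0.0421, 0.0217])), (0.86, array([0.4292, 0.0106, 0.0183]))]
collar_brass [(0.74, array([ 0.6104, -0.1666,  0.025 ])), (0.62, array([ 0.442 , -0.0665,  0.0241])), (0.52, array([ 0.4617, -0.1247,  0.0228])), (0.49, array([ 0.5267, -0.1022,  0.0246])), (0.47, array([ 0.3826, -0.1027,  0.0276]))]
collar_black [(0.47, array([0.6025, 0.1021, 0.0222]))]
collar_white [(0.66, array([ 0.6087, -0.0964,  0.0214])), (0.62, array([0.5264, 0.1065, 0.0259]))]
stone [(0.92, array([ 0.6097, -0.0078,  0.0216]))]
tray_blue [(0.74, array([ 0.5193, -0.3145,  0.0056]))]
tray_red [(0.97, array([0.4848, 0.3159, 0.0024]))]
tin [(0.79, array([0.5254, 0.1061, 0.03  ]))]
glue [(0.84, array([ 0.5246, -0.0041,  0.0417]))]
```

Top picture: the collar shapes are black (224,180), white (330,172), brass (333,216) and four teal look-alikes at (366,174), (348,251), (316,264) and (337,295). Grey bars at (254,128), the far handle, and (277,272), the near handle. The stone is at (282,177), with the yellow glue at (282,219) and the tin at (221,219). The bars in the white box at the back are not part of the job. I choose brass (333,216), black (224,180) and both grooved grey bars, and check them in a crop.

```bash
python3 - <<'E'
from h import *
p=cams.get_image("top"); im=p["image"]
cv2.imwrite("pics/crop1.png",cv2.resize(im[90:310,190:390],None,fx=2.7,fy=2.7,interpolation=cv2.INTER_CUBIC))
hsv=cv2.cvtColor(im,cv2.COLOR_BGR2HSV).astype(int);H,S,V=[hsv[...,i] for i in range(3)]
def seg(name,m,roi,z):
    k=np.zeros(m.shape,np.uint8);u0,v0,u1,v1=roi;k[v0:v1,u0:u1]=(m[v0:v1,u0:u1]*255).astype(np.uint8)
    k=cv2.morphologyEx(k,cv2.MORPH_CLOSE,np.ones((5,5)))
    c=max(cv2.findContours(k,cv2.RETR_EXTERNAL,cv2.CHAIN_APPROX_NONE)[0],key=cv2.contourArea)
    w=np.array([px2w(p,u,v,z)[:2]*1000 for u,v in c[:,0]],np.float32)
    r=cv2.minAreaRect(w); b=cv2.boxPoints(r); e=[b[1]-b[0],b[2]-b[1]]; l=max(e,key=np.linalg.norm)
    print(name,"centre",np.round(r[0],1),"size",np.round(r[1],1),"long axis deg",round(np.degrees(np.arctan2(l[1],l[0]))%180,1),"circ",np.round(cv2.minEnclosingCircle(w)[0],1))
grey=(S<90)&(V>60)
seg("Hfar",grey,(236,92,272,164),.022); seg("Hnear",grey,(255,235,300,310),.022)
seg("stone",((H<9)|(H>174))&(S>150)&(V>130),(265,155,300,200),.024)
seg("blue",(H>100)&(H<130)&(S>150),(380,165,505,275),.009)
seg("red",((H<5)|(H>175))&(S>200)&(V>130),(55,190,180,300),.009)
seg("black",V<50,(210,165,240,195),.026)
seg("white",grey&(V>130),(315,155,345,187),.026)
for n,q in (("brass",(320,203,346,230)),):
    sub=im[q[1]:q[3],q[0]:q[2]]; print(n, "H",H[216,324:343],"S",S[216,324:343],"V",V[216,324:343])
seg("brass",(H>14)&(H<28)&(S>120),(320,203,346,230),.026)
E
```

```text
Hfar centre [705.1  45.1] size [ 25.  111.2] long axis deg 178.6 circ [705.1  46. ]
Hnear centre [430.1   9.3] size [111.5  25.4] long axis deg 7.7 circ [430.1   9.7]Traceback (most recent call last):
  File "<stdin>", line 14, in <module>
  File "<stdin>", line 8, in seg
ValueError: max() iterable argument is empty
```

View pics/crop1.png

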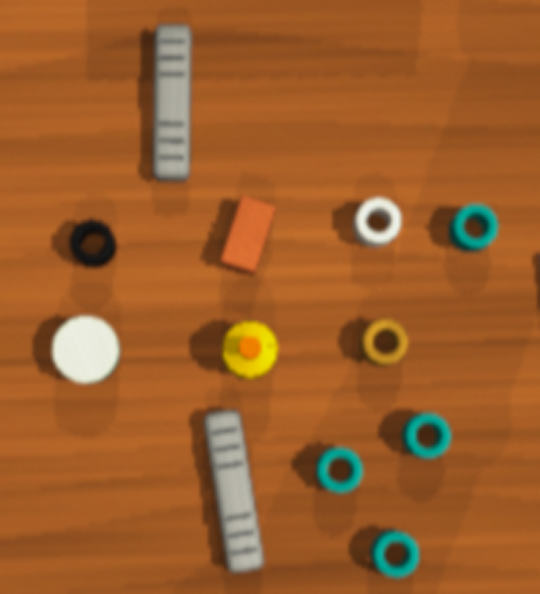

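The crop confirms the choice: grooved bars at crop (172,103) and (234,490), terracotta stone (248,234), black collar (93,243), brass collar (385,341).

```bash
python3 - <<'E'
from h import *
p=cams.get_image("top"); im=p["image"]
hsv=cv2.cvtColor(im,cv2.COLOR_BGR2HSV).astype(int);H,S,V=[hsv[...,i] for i in range(3)]
print(hsv[177,282],hsv[150,300],hsv[210,333])
def seg(name,m,roi,z):
    k=np.zeros(m.shape,np.uint8);u0,v0,u1,v1=roi;k[v0:v1,u0:u1]=(m[v0:v1,u0:u1]*255).astype(np.uint8)
    k=cv2.morphologyEx(k,cv2.MORPH_CLOSE,np.ones((5,5)))
    cs=cv2.findContours(k,cv2.RETR_EXTERNAL,cv2.CHAIN_APPROX_NONE)[0]
    if not cs: print(name,"none");return
    c=max(cs,key=cv2.contourArea)
    w=np.array([px2w(p,u,v,z)[:2]*1000 for u,v in c[:,0]],np.float32)
    r=cv2.minAreaRect(w); b=cv2.boxPoints(r); e=[b[1]-b[0],b[2]-b[1]]; l=max(e,key=np.linalg.norm)
    print(name,"centre",np.round(r[0],1),"size",np.round(r[1],1),"long axis deg",round(np.degrees(np.arctan2(l[1],l[0]))%180,1),"circ",np.round(cv2.minEnclosingCircle(w)[0],1))
c=hsv[177,282]
seg("stone",(abs(H-c[0])<4)&(abs(S-c[1])<50)&(V>c[2]-35),(265,155,300,200),.024)
seg("blue",(H>100)&(H<130)&(S>150),(380,165,505,275),.009)
seg("red",((H<5)|(H>175))&(S>200)&(V>130),(55,190,180,300),.009)
seg("black",V<50,(210,165,240,195),.026)
seg("white",(S<90)&(V>130),(315,155,345,187),.026)
seg("brass",(H>14)&(H<28)&(S>120),(320,203,346,230),.026)
s,M=axes();print(M.round(3))
E
```

```text
[ 10 197 215] [ 13 198 174] [ 20 208 196]
stone centre [600.6 -14.2] size [49.3 70.7] long axis deg 178.2 circ [600.4 -19.8]
blue centre [ 519.9 -312.9] size [157.5 184.6] long axis deg 94.4 circ [ 519.6 -312.7]
red centre [485.6 309.8] size [159.2 184.8] long axis deg 93.3 circ [486.4 310. ]
black centre [605.1 103.9] size [28.3 28.6] long axis deg 178.9 circ [605.1 103. ]
white centre [615.3 -98. ] size [30.4 32.7] long axis deg 178.0 circ [615.3 -97.9]
brass centre [529.6 -98.7] size [34.  32.1] long axis deg 88.5 circ [529.8 -98.6]
[[ 0.965  0.261 -0.   ]
 [ 0.261 -0.965 -0.   ]
 [-0.     0.    -1.   ]]
```

```bash
python3 - <<'E'
from h import *
p=cams.get_image("top")
w=[px2w(p,190+u/2.7,90+v/2.7,.024)[:2]*1000 for u,v in ((245,197),(275,206),(253,271),(221,262))]
r=cv2.minAreaRect(np.array(w,np.float32)); l=w[3]-w[0]
print(np.mean(w,0).round(1),r,np.degrees(np.arctan2(l[1],l[0])))
go([.430,.0093,.13],np.radians(97.7))
E
```

```text
[608.1  -6.9] ((608.0487060546875, -6.531238555908203), (23.271249771118164, 49.84953308105469), 69.80448150634766) 158.37062876054333
pos [ 0.1629 -0.6034  0.2923] tilt [-0. -0. -1.] yaw y -1.307 tool d [ 0.4176 -0.5219  0.1622] turn 0.12935658560292573 j7 -0.08 t 0.8 w 1.002
```

Emit:
jog_arm --deltas "0.026,-0.033,0.0,0,0.5 | 0.026,-0.033,0.0,0,0.5 | 0.026,-0.033,0.0,0,0.5 | 0.026,-0.033,0.005,0,0.5 | 0.026,-0.033,0.005,0,0.5 | 0.026,-0.033,0.01,0,0.5 | 0.026,-0.033,0.01,0,0.5 | 0.026,-0.033,0.01,0,0.5 | 0.026,-0.033,0.01,0,0.5 | 0.026,-0.033,0.01,0,0.5" --force 30

```text
clock: 1.8
position: [0.3284, -0.2156, 0.2322]
ee_rot: [3.114, 0.412, 0.001]
force: [1.4, -0.4, -0.1]
width: 0.503
gripper_force: 0.0
```

Emit:
jog_arm --deltas "0.026,-0.032,0.01,0,0.5 | 0.026,-0.032,0.01,0,0.5 | 0.026,-0.032,0.02,0,0.5 | 0.026,-0.032,0.02,0,0.5 | 0.026,-0.032,0.02,0,0.5 | 0.026,-0.032,0.02,0,0.5 | 0,0,0,0.13,0.5 | 0,0,0,0,0.5"

```text
clock: 2.6
position: [0.4286, 0.0102, 0.1317]
ee_rot: [-3.134, -0.211, 0.002]
force: [0.4, -0.9, -0.4]
width: 0.498
gripper_force: 0.0
```

```bash
python3 -c "
from h import *
go([.430,.0093,.13],np.radians(97.7))"
```

```text
pos [0.4286 0.0102 0.1317] tilt [-0.001  0.    -1.   ] yaw y -1.437 tool d [0.0013 0.0011 0.0017] turn -0.00018491480309013042 j7 -1.79 t 2.6 w 0.498
```

Emit:
jog_arm --deltas "0.001,0.001,0.02,0,0.5 | 0,0,0.02,0,0.5 | 0,0,0.02,0,0.5 | 0,0,0,0,0.5 | 0,0,0,0,0.0 | 0,0,0,0,0.0 | 0,0,0,0,0.0 | 0,0,0,0,0.0 | 0,0,0,0,0.0" --force 40

```text
clock: 3.5
position: [0.4302, 0.0084, 0.0732]
ee_rot: [-3.134, -0.211, -0.003]
force: [-1.4, 1.9, 8.3]
width: 0.281
gripper_force: 40.0
```

Emit:
jog_arm --deltas "0,0,-0.02,0,0 | 0,0,-0.03,0,0 | 0,0,-0.03,0,0 | 0,0,0,0,0 | 0,0,0,0,0 | 0,0,0,0,0" --force 40

```text
clock: 4.1
position: [0.4288, 0.0078, 0.1513]
ee_rot: [3.134, 0.21, -0.003]
force: [0.1, 0.2, -4.7]
width: 0.28
gripper_force: 40.0
```

```bash
python3 -c "
from h import *
go([.5578,-.310,.15],np.radians(4.4));go([.5235,.312,.15],np.radians(3.3));print(readout.observe()['force'],readout.observe()['joints'].round(2))"
```

```text
pos [0.4288 0.0078 0.1513] tilt [-0.002 -0.    -1.   ] yaw y -1.437 tool d [0.0855 0.3322 0.0012] turn -1.5139590654202708 j7 -1.76 t 4.1 w 0.28
pos [0.4288 0.0078 0.1513] tilt [-0.002 -0.    -1.   ] yaw y -1.437 tool d [ 0.1344 -0.2889  0.0011] turn -1.4947604436483326 j7 -1.76 t 4.1 w 0.28
[ 0.06603086  0.180564   -4.70020681] [ 0.12  0.34 -0.33  2.17  0.18  0.65 -1.76]
```

Heavy (-4.7 N), so this one goes to the blue tray.

Emit:
jog_arm --deltas "0.0085,0.0332,0,0,0 | 0.0085,0.0332,0,0,0 | 0.0085,0.0332,0,0,0 | 0.0085,0.0332,0,0,0 | 0.0085,0.0332,0,0,0 | 0.0085,0.0332,0,0,0 | 0.0085,0.0332,0,0,0 | 0.0085,0.0332,0,0,0 | 0.0085,0.0332,0,0,0 | 0.0085,0.0332,0,0,0"

```text
clock: 5.1
position: [0.5575, -0.3105, 0.1499]
ee_rot: [-3.133, -0.21, 0.005]
force: [1.1, 1.1, -3.9]
width: 0.279
gripper_force: 40.0
```

Emit:
jog_arm --deltas "0,0,0,-0.14,0 | 0,0,0,-0.14,0 | 0,0,0,-0.14,0 | 0,0,0,-0.14,0 | 0,0,0,-0.14,0 | 0,0,0,-0.14,0 | 0,0,0,-0.14,0 | 0,0,0,-0.14,0 | 0,0,0,-0.14,0 | 0,0,0,-0.14,0"

```text
clock: 6.1
position: [0.5572, -0.3092, 0.1498]
ee_rot: [-2.253, -2.184, 0.002]
force: [0.4, -0.7, -4.0]
width: 0.279
gripper_force: 40.0
```

Emit:
jog_arm --deltas "0,0,0,-0.11,0 | 0,0,0,0,0 | 0,0,0,0,0 | 0,0,0,0,0"

```text
clock: 6.5
position: [0.5579, -0.3094, 0.1514]
ee_rot: [-2.141, -2.298, 0.001]
force: [0.1, -0.2, -4.1]
width: 0.28
gripper_force: 40.0
```

```bash
python3 -c "
from h import *
go([.5578,-.310,.0775],np.radians(4.4))
p=wrist();cv2.imwrite('pics/w1.png',p['image'])
for X in ([.5578,-.310,.009],[.52,-.313,.004]):print(w2px({**p},X))"
```

```text
pos [ 0.5579 -0.3094  0.1514] tilt [-0.001  0.001 -1.   ] yaw y 0.071 tool d [-0.0007 -0.      0.0739] turn -0.006262512338951032 j7 0.11 t 6.5 w 0.28
[277.74053751 215.72240633]
[221.02578253 214.12757084]
```

View pics/w1.png

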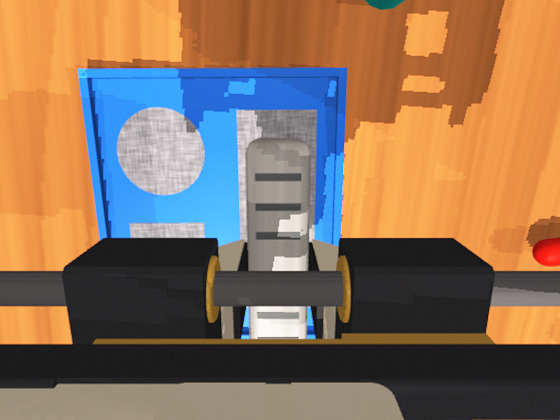

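The wrist picture shows the handle (246–310) centred and parallel over the long pad (237–317). Now lowering it.

Emit:
jog_arm --deltas "0,0,0.02,0,0 | 0,0,0.02,0,0 | 0,0,0.02,0,0 | 0,0,0.009,0,0 | 0,0,0.003,0,0 | 0,0,0.001,0,0 | 0,0,0,0,0"

```text
clock: 7.25
position: [0.5587, -0.3097, 0.0801]
ee_rot: [2.138, 2.3, 0.001]
force: [-0.5, -1.2, -4.5]
width: 0.276
gripper_force: 40.0
```

Emit:
jog_arm --deltas "0,0,0,0,0.38 | 0,0,0,0,0.38 | 0,0,-0.005,0,0.38 | 0,0,-0.03,0,0.4 | 0,0,-0.04,0,0.5 | 0,0,-0.04,0,0.5 | 0,0,0,0,0.5"

```text
clock: 7.95
position: [0.5613, -0.3099, 0.201]
ee_rot: [2.132, 2.294, 0.005]
force: [1.4, -0.5, 0.9]
width: 0.499
gripper_force: 0.0
```

```bash
python3 -c "
from h import *
go([.5297,-.0987,.13],np.radians(4.4));print(readout.observe()['force'])"
```

```text
pos [ 0.5613 -0.3099  0.201 ] tilt [ 0.009 -0.004 -1.   ] yaw y 0.073 tool d [ 0.2133 -0.0167  0.0699] turn -0.003816282009200034 j7 0.14 t 7.95 w 0.499
[ 1.40715094 -0.4877091   0.86329904]
```

Emit:
jog_arm --deltas "0.035,-0.003,0,0,0.5 | 0.035,-0.003,0,0,0.5 | 0.035,-0.003,0,0,0.5 | 0.035,-0.003,0.01,0,0.5 | 0.035,-0.003,0.03,0,0.5 | 0.037,-0.002,0.03,0,0.5 | 0,0,0,0,0.5 | 0,0,0,0,0.5" --force 25

```text
clock: 8.75
position: [0.5256, -0.0984, 0.1242]
ee_rot: [-2.136, -2.303, 0.001]
force: [0.3, -1.2, 0.5]
width: 0.503
gripper_force: 0.0
```

```bash
python3 -c "
from h import *
p=wrist();print(box(p,'collar_brass'))
go([.5297,-.0987,.073],np.radians(4.4));cv2.imwrite('pics/w2.png',p['image']);print(w2px(p,[.5297,-.0987,.026]))"
```

```text
[(0.7, array([ 0.5267, -0.0971,  0.0252])), (0.62, array([ 0.4712, -0.1125,  0.007 ])), (0.61, array([ 0.3868, -0.0996,  0.0199])), (0.55, array([ 0.442 , -0.0623,  0.0278]))]
pos [ 0.5264 -0.1005  0.1249] tilt [ 0.001 -0.001 -1.   ] yaw y 0.072 tool d [0.0016 0.0033 0.0519] turn -0.005033396753654884 j7 -0.29 t 8.85 w 0.498
[285.34996795 237.8172896 ]
```

View pics/w2.png

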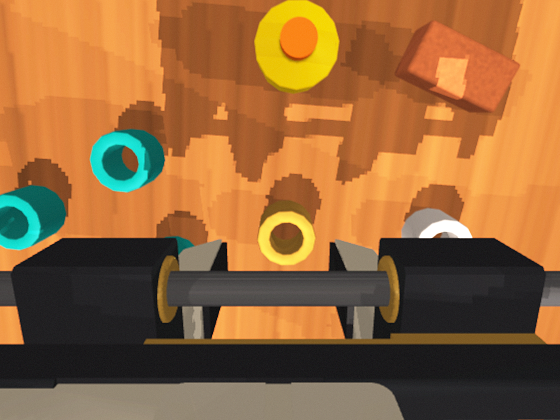

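Brass collar seen at (287,237), predicted (285,238); the fingers straddle it, and white (437,235) is clear.

Emit:
jog_arm --deltas "0.002,0.003,0.02,0,0.5 | 0,0,0.02,0,0.5 | 0,0,0.011,0,0.5 | 0,0,0,0,0.5 | 0,0,0,0,0.0 | 0,0,0,0,0.0 | 0,0,0,0,0.0 | 0,0,0,0,0.0" --force 25

```text
clock: 9.65
position: [0.5292, -0.0974, 0.0741]
ee_rot: [2.138, 2.299, 0.001]
force: [0.3, -1.0, 5.8]
width: 0.349
gripper_force: 25.0
```

Emit:
jog_arm --deltas "0,0,-0.02,0,0 | 0,0,-0.03,0,0 | 0,0,-0.03,0,0 | 0,0,0,0,0 | 0,0,0,0,0"

```text
clock: 10.15
position: [0.5286, -0.0974, 0.1536]
ee_rot: [2.138, 2.3, 0.0]
force: [0.4, 0.1, -1.7]
width: 0.345
gripper_force: 25.0
```

```bash
python3 -c "
from h import *
go([.4808,-.2738,.15],np.radians(4.4))"
```

```text
pos [ 0.5286 -0.0974  0.1536] tilt [ 0.001 -0.001 -1.   ] yaw y 0.073 tool d [-0.1725 -0.0605  0.0037] turn -0.0041336669458711395 j7 -0.27 t 10.15 w 0.345
```

Emit:
jog_arm --deltas "-0.0345,-0.012,0,0,0 | -0.0345,-0.012,0,0,0 | -0.0345,-0.012,0,0,0 | -0.0345,-0.012,0,0,0 | -0.0345,-0.0125,0,0,0 | 0,0,0,0,0 | 0,0,0,0,0"

```text
clock: 10.85
position: [0.4796, -0.2743, 0.1518]
ee_rot: [-2.14, -2.297, 0.001]
force: [-0.1, 0.8, -1.3]
width: 0.345
gripper_force: 25.0
```

```bash
python3 -c "
from h import *
go([.4808,-.2738,.078],np.radians(4.4))
p=wrist();cv2.imwrite('pics/w3.png',p['image'])"
```

```text
pos [ 0.4796 -0.2743  0.1518] tilt [-0.002  0.001 -1.   ] yaw y 0.071 tool d [0.0003 0.0013 0.0738] turn -0.006236387960459 j7 0.08 t 10.85 w 0.345
```

View pics/w3.png

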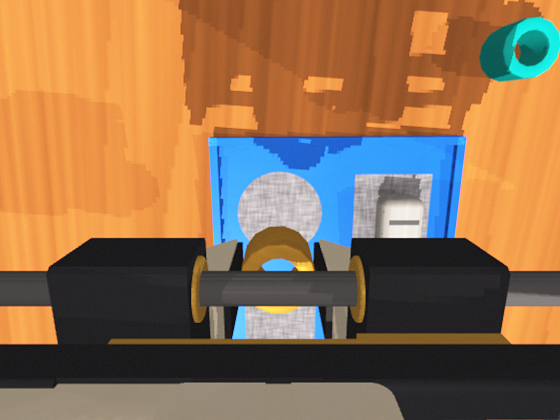

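The collar (280,268) is laterally in line with the round pad (280,212), and the handle rests on its pad at (400,215).

Emit:
jog_arm --deltas "0,0.001,0.02,0,0 | 0,0,0.02,0,0 | 0,0,0.02,0,0 | 0,0,0.009,0,0 | 0,0,0.004,0,0 | 0,0,0.001,0,0 | 0,0,0,0,0"

```text
clock: 11.6
position: [0.4823, -0.2733, 0.0798]
ee_rot: [2.138, 2.301, 0.001]
force: [0.1, -0.0, -0.4]
width: 0.349
gripper_force: 25.0
```

Emit:
jog_arm --deltas "0,0,0,0,0.42 | 0,0,0,0,0.42 | 0,0,-0.005,0,0.42 | 0,0,-0.03,0,0.42 | 0,0,-0.04,0,0.5 | 0,0,-0.04,0,0.5 | 0,0,0,0,0.5"

```text
clock: 12.3
position: [0.4846, -0.274, 0.1999]
ee_rot: [2.133, 2.295, 0.004]
force: [0.7, 0.2, -0.1]
width: 0.499
gripper_force: 0.0
```

```bash
python3 -c "
from h import *
go([.7051,.0453,.18],np.radians(88.6))"
```

```text
pos [ 0.4846 -0.274   0.1999] tilt [ 0.008 -0.004 -1.   ] yaw y 0.073 tool d [0.3024 0.2431 0.0204] turn -1.4733803077152698 j7 0.12 t 12.3 w 0.499
```

Emit:
jog_arm --deltas "0.0302,0.0243,0,0,0.5 | 0.0302,0.0243,0,0,0.5 | 0.0302,0.0243,0,0,0.5 | 0.0302,0.0243,0,0,0.5 | 0.0302,0.0243,0,0,0.5 | 0.0302,0.0243,0,0,0.5 | 0.0302,0.0243,0,0,0.5 | 0.0302,0.0243,0,0,0.5 | 0.0302,0.0243,0,0,0.5 | 0.0302,0.0243,0,0,0.5" --force 40

```text
clock: 13.3
position: [0.7028, 0.0466, 0.1941]
ee_rot: [2.139, 2.301, -0.001]
force: [0.9, 0.3, 0.2]
width: 0.503
gripper_force: 0.0
```

Emit:
jog_arm --deltas "0,0,0.005,-0.148,0.5 | 0,0,0.005,-0.148,0.5 | 0,0,0.005,-0.148,0.5 | 0,0,0.005,-0.147,0.5 | 0,0,0,-0.147,0.5 | 0,0,0,-0.147,0.5 | 0,0,0,-0.147,0.5 | 0,0,0,-0.147,0.5 | 0,0,0,-0.147,0.5 | 0,0,0,-0.147,0.5"

```text
clock: 14.3
position: [0.702, 0.0451, 0.1741]
ee_rot: [-0.03, -3.141, 0.0]
force: [-0.8, -0.9, 0.1]
width: 0.496
gripper_force: 0.0
```

Emit:
jog_arm --deltas "0,0,0.02,0,0.5 | 0,0,0.02,0,0.5 | 0,0,0,0,0.5 | 0,0,0,0,0.5"

```text
clock: 14.7
position: [0.7016, 0.0452, 0.133]
ee_rot: [-0.041, -3.139, 0.001]
force: [0.3, 0.1, 0.5]
width: 0.502
gripper_force: 0.0
```

```bash
python3 -c "
from h import *
go([.7051,.0453,.073],np.radians(88.6));p=wrist();print(box(p,'handle_1'),w2px(p,[.7051,.0453,.022]));cv2.imwrite('pics/w4.png',p['image'])"
```

```text
pos [0.7016 0.0452 0.133 ] tilt [-0.002 -0.    -1.   ] yaw y 1.545 tool d [-0.0036  0.0002  0.06  ] turn -0.001784554719928666 j7 0.86 t 14.7 w 0.502
[(0.77, array([0.6879, 0.0464, 0.0208]))] [278.62654477 235.82594683]
```

View pics/w4.png

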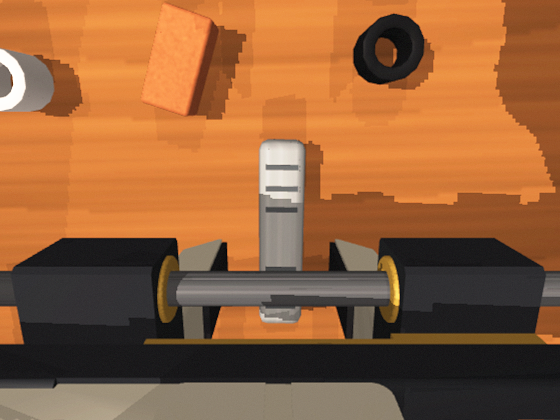

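The handle (260–305) is centred between the fingers and parallel to them.

Emit:
jog_arm --deltas "-0.0035,0,0.02,0,0.5 | 0,0,0.02,0,0.5 | 0,0,0.02,0,0.5 | 0,0,0,0,0.5 | 0,0,0,0,0.0 | 0,0,0,0,0.0 | 0,0,0,0,0.0 | 0,0,0,0,0.0" --force 40

```text
clock: 15.6
position: [0.7061, 0.0456, 0.0752]
ee_rot: [0.039, 3.14, 0.001]
force: [0.6, 0.6, 1.3]
width: 0.279
gripper_force: 40.0
```

Emit:
jog_arm --deltas "0,0,-0.02,0,0 | 0,0,-0.03,0,0 | 0,0,-0.03,0,0 | 0,0,-0.01,0,0 | 0,0,0,0,0 | 0,0,0,0,0 | 0,0,0,0,0"

```text
clock: 16.3
position: [0.705, 0.0447, 0.1626]
ee_rot: [-0.039, -3.139, 0.001]
force: [1.1, -0.4, -1.3]
width: 0.28
gripper_force: 40.0
```

```bash
python3 -c "
from h import *
go([.5235,.312,.15],np.radians(3.3))"
```

```text
pos [0.705  0.0447 0.1626] tilt [-0.002 -0.001 -1.   ] yaw y 1.546 tool d [0.188  0.2627 0.0128] turn 1.4883354180429222 j7 0.88 t 16.3 w 0.28
```

Light (-1.3 N), so this one goes to the red tray.

Emit:
jog_arm --deltas "0.0188,0.0263,0,0,0 | 0.0188,0.0263,0,0,0 | 0.0188,0.0263,0,0,0 | 0.0188,0.0263,0,0,0 | 0.0188,0.0263,0,0,0 | 0.0188,0.0263,0,0,0 | 0.0188,0.0263,0,0,0 | 0.0188,0.0263,0,0,0 | 0.0188,0.0263,0,0,0 | 0.0188,0.0263,0,0,0"

```text
clock: 17.3
position: [0.5231, 0.3133, 0.163]
ee_rot: [-0.039, -3.14, 0.002]
force: [0.2, 0.9, -1.8]
width: 0.279
gripper_force: 40.0
```

Emit:
jog_arm --deltas "0,0,0,0.149,0 | 0,0,0,0.149,0 | 0,0,0,0.149,0 | 0,0,0,0.149,0 | 0,0,0,0.149,0 | 0,0,0,0.149,0 | 0,0,0,0.149,0 | 0,0,0,0.149,0 | 0,0,0,0.149,0 | 0,0,0,0.147,0"

```text
clock: 18.3
position: [0.5237, 0.3124, 0.1629]
ee_rot: [-2.163, -2.278, 0.003]
force: [-0.2, 0.3, -1.5]
width: 0.277
gripper_force: 40.0
```

Emit:
jog_arm --deltas "0,0,0,0,0 | 0,0,0,0,0 | 0,0,0,0,0"

```text
clock: 18.6
position: [0.524, 0.3127, 0.1637]
ee_rot: [-2.152, -2.288, 0.001]
force: [0.8, -0.2, -2.3]
width: 0.28
gripper_force: 40.0
```

```bash
python3 -c "
from h import *
go([.5235,.312,.0795],np.radians(3.3));p=wrist();cv2.imwrite('pics/w5.png',p['image'])"
```

```text
pos [0.524  0.3127 0.1637] tilt [-0.001 -0.    -1.   ] yaw y 0.061 tool d [-0.0006 -0.0005  0.0842] turn 0.003853036036969071 j7 -0.94 t 18.6 w 0.28
```

View pics/w5.png

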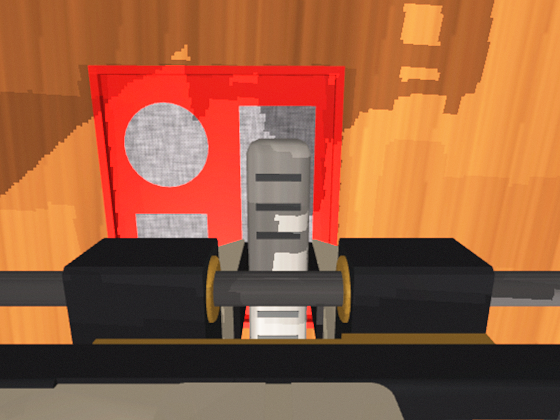

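The handle (247–310) is centred over the red tray's long pad (239–316) and parallel to it.

Emit:
jog_arm --deltas "0,0,0.025,0,0 | 0,0,0.025,0,0 | 0,0,0.02,0,0 | 0,0,0.009,0,0 | 0,0,0.004,0,0 | 0,0,0.001,0,0 | 0,0,0,0,0 | 0,0,0,0,0"

```text
clock: 19.45
position: [0.5247, 0.3132, 0.0811]
ee_rot: [2.156, 2.285, 0.002]
force: [0.6, -1.0, -1.9]
width: 0.275
gripper_force: 40.0
```

Emit:
jog_arm --deltas "0,0,0,0,0.38 | 0,0,0,0,0.38 | 0,0,-0.005,0,0.38 | 0,0,-0.03,0,0.4 | 0,0,-0.04,0,0.5 | 0,0,-0.03,0,0.5 | 0,0,0,0,0.5 | 0,0,0,0,0.5"

```text
clock: 20.25
position: [0.5246, 0.313, 0.1862]
ee_rot: [2.156, 2.284, 0.003]
force: [-0.5, -0.5, -0.4]
width: 0.499
gripper_force: 0.0
```

```bash
python3 -c "
from h import *
go([.6051,.1035,.13],np.radians(3.3))"
```

```text
pos [0.5246 0.313  0.1862] tilt [ 0.002  0.001 -1.   ] yaw y 0.058 tool d [-0.2138  0.0682  0.0562] turn 0.00016215513823669703 j7 -0.93 t 20.25 w 0.499
```

Emit:
jog_arm --deltas "-0.0305,0.0097,0,0,0.5 | -0.0305,0.0097,0,0,0.5 | -0.0305,0.0097,0,0,0.5 | -0.0305,0.0097,0,0,0.5 | -0.0305,0.0097,0.01,0,0.5 | -0.0305,0.0097,0.02,0,0.5 | -0.0305,0.0097,0.02,0,0.5 | 0,0,0,0,0.5 | 0,0,0,0,0.5" --force 20

```text
clock: 21.15
position: [0.6036, 0.1026, 0.1335]
ee_rot: [-2.157, -2.282, 0.004]
force: [0.7, -0.1, -0.2]
width: 0.498
gripper_force: 0.0
```

```bash
python3 -c "
from h import *
go([.6051,.1035,.073],np.radians(3.3));p=wrist();cv2.imwrite('pics/w6.png',p['image']);print(box(p,'collar_black'),w2px(p,[.6051,.1035,.026]))"
```

```text
pos [0.6036 0.1026 0.1335] tilt [-0.003 -0.001 -1.   ] yaw y 0.056 tool d [0.0009 0.0017 0.0605] turn -0.0013893770656414617 j7 -0.6 t 21.15 w 0.498
[(0.93, array([0.602 , 0.1056, 0.0269])), (0.65, array([0.5028, 0.2219, 0.004 ]))] [281.06087537 229.9324483 ]
```

View pics/w6.png

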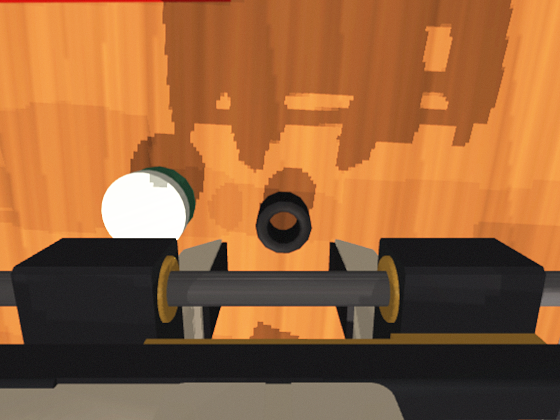

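The collar rim is centred at about (284,225), so it sits about 2–3 mm further along tool x than predicted. The tin (145,210) is clear.

Emit:
jog_arm --deltas "0.0035,0.0025,0.02,0,0.5 | 0,0,0.02,0,0.5 | 0,0,0.02,0,0.5 | 0,0,0,0,0.5 | 0,0,0,0,0.0 | 0,0,0,0,0.0 | 0,0,0,0,0.0 | 0,0,0,0,0.0" --force 20

```text
clock: 22.05
position: [0.6073, 0.108, 0.0766]
ee_rot: [2.155, 2.284, 0.003]
force: [-1.1, 2.5, 7.1]
width: 0.329
gripper_force: 20.0
```

Emit:
jog_arm --deltas "0,0,-0.02,0,0 | 0,0,-0.03,0,0 | 0,0,-0.03,0,0 | 0,0,0,0,0 | 0,0,0,0,0"

```text
clock: 22.55
position: [0.6071, 0.1071, 0.1561]
ee_rot: [2.156, 2.283, 0.002]
force: [-0.1, -0.0, -1.8]
width: 0.335
gripper_force: 20.0
```

```bash
python3 -c "
from h import *
go([.4473,.3496,.15],np.radians(3.3))"
```

```text
pos [0.6071 0.1071 0.1561] tilt [ 0.002 -0.    -1.   ] yaw y 0.057 tool d [ 0.2513 -0.1456  0.0058] turn -0.00011963873394926772 j7 -0.58 t 22.55 w 0.335
```

Emit:
jog_arm --deltas "0.0314,-0.0182,0,0,0 | 0.0314,-0.0182,0,0,0 | 0.0314,-0.0182,0,0,0 | 0.0314,-0.0182,0,0,0 | 0.0314,-0.0182,0,0,0 | 0.0314,-0.0182,0,0,0 | 0.0314,-0.0182,0,0,0 | 0.0314,-0.0182,0,0,0 | 0,0,0,0,0 | 0,0,0,0,0"

```text
clock: 23.55
position: [0.4458, 0.3499, 0.1543]
ee_rot: [-2.153, -2.287, 0.003]
force: [0.0, -0.9, -0.3]
width: 0.332
gripper_force: 20.0
```

```bash
python3 -c "
from h import *
go([.4473,.3496,.081],np.radians(3.3))
p=wrist();cv2.imwrite('pics/w7.png',p['image'])"
```

```text
pos [0.4458 0.3499 0.1543] tilt [-0.001 -0.001 -1.   ] yaw y 0.06 tool d [-0.0003  0.0016  0.0733] turn 0.002665727069346424 j7 -1.1 t 23.55 w 0.332
```

View pics/w7.png

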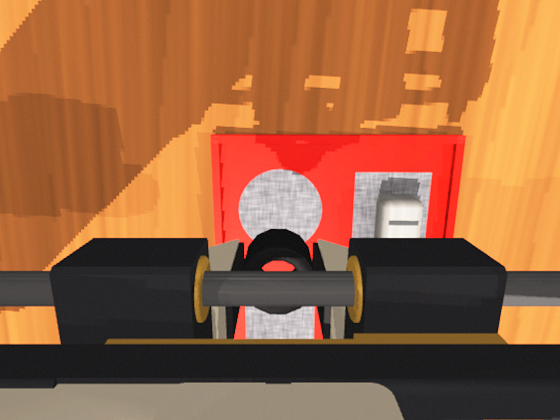

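The black collar (278,270) is upright in the grip and in line with the round pad (280,210).

Emit:
jog_arm --deltas "0,0.0015,0.02,0,0 | 0,0,0.02,0,0 | 0,0,0.02,0,0 | 0,0,0.009,0,0 | 0,0,0.004,0,0 | 0,0,0.001,0,0 | 0,0,0,0,0"

```text
clock: 24.3
position: [0.4487, 0.3498, 0.0817]
ee_rot: [2.157, 2.284, 0.001]
force: [0.7, 0.3, 0.3]
width: 0.334
gripper_force: 20.0
```

Emit:
jog_arm --deltas "0,0,0,0,0.42 | 0,0,0,0,0.42 | 0,0,-0.005,0,0.42 | 0,0,-0.03,0,0.42 | 0,0,-0.04,0,0.5 | 0,0,-0.03,0,0.5 | 0,0,0,0,0.5"

```text
clock: 25.0
position: [0.4495, 0.3518, 0.191]
ee_rot: [2.155, 2.284, 0.012]
force: [1.1, 1.1, 0.0]
width: 0.503
gripper_force: 0.0
```

```bash
python3 -c "
from h import *
go([.608,-.0068,.13],np.radians(69))"
```

```text
pos [0.4495 0.3518 0.191 ] tilt [ 0.006  0.005 -1.   ] yaw y 0.058 tool d [-0.3674  0.137   0.0602] turn -1.1461989638557917 j7 -1.07 t 25.0 w 0.503
```

Emit:
jog_arm --deltas "-0.0367,0.0137,0,0,0.5 | -0.0367,0.0137,0,0,0.5 | -0.0367,0.0137,0,0,0.5 | -0.0367,0.0137,0,0,0.5 | -0.0367,0.0137,0,0,0.5 | -0.0367,0.0137,0,0,0.5 | -0.0367,0.0137,0,0,0.5 | -0.0367,0.0137,0,0,0.5 | -0.0367,0.0137,0,0,0.5 | -0.0367,0.0137,0,0,0.5" --force 25

```text
clock: 26.0
position: [0.6065, -0.0103, 0.1861]
ee_rot: [-2.156, -2.285, 0.0]
force: [0.9, 0.7, 0.0]
width: 0.498
gripper_force: 0.0
```

Emit:
jog_arm --deltas "0,0,0.01,-0.143,0.5 | 0,0,0.01,-0.143,0.5 | 0,0,0.01,-0.143,0.5 | 0,0,0.01,-0.143,0.5 | 0,0,0.01,-0.143,0.5 | 0,0,0.01,-0.143,0.5 | 0,0,0,-0.143,0.5 | 0,0,0,-0.143,0.5 | 0,0,0,0,0.5 | 0,0,0,0,0.5"

```text
clock: 27.0
position: [0.6062, -0.0088, 0.126]
ee_rot: [-0.583, -3.087, -0.0]
force: [-0.4, 0.8, -0.4]
width: 0.498
gripper_force: 0.0
```

```bash
python3 -c "
from h import *
go([.608,-.0068,.074],np.radians(69))
p=wrist();cv2.imwrite('pics/w8.png',p['image']);print(box(p,'stone'))
for X in ([.608,-.0068,.024],): print(w2px(p,X))
im=p['image'];hsv=cv2.cvtColor(im,cv2.COLOR_BGR2HSV)
"
```

```text
pos [ 0.6062 -0.0088  0.126 ] tilt [-0.  0. -1.] yaw y 1.198 tool d [-0.001   0.0025  0.052 ] turn -0.006679394214033518 j7 0.55 t 27.0 w 0.498
[(0.57, array([ 0.6031, -0.0053,  0.0246]))]
[282.67253866 236.43549154]
```

View pics/w8.png

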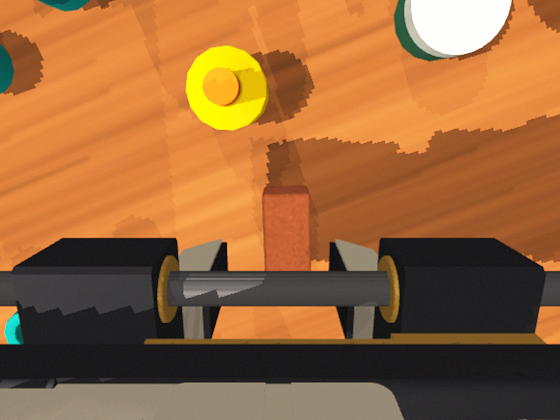

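The stone (263–311, far end at row 193 as predicted) is parallel to the fingers, about 3 mm off towards +y. Correcting for that and going down.

Emit:
jog_arm --deltas "-0.001,0.003,0.02,0,0.5 | 0,0,0.02,0,0.5 | 0,0,0.012,0,0.5 | 0,0,0,0,0.5 | 0,0,0,0,0.0 | 0,0,0,0,0.0 | 0,0,0,0,0.0 | 0,0,0,0,0.0" --force 25

```text
clock: 27.9
position: [0.6088, -0.0061, 0.075]
ee_rot: [0.576, 3.087, 0.001]
force: [0.2, 0.6, 3.4]
width: 0.281
gripper_force: 25.0
```

Emit:
jog_arm --deltas "0,0,-0.02,0,0 | 0,0,-0.03,0,0 | 0,0,-0.03,0,0 | 0,0,0,0,0 | 0,0,0,0,0"

```text
clock: 28.4
position: [0.6085, -0.0066, 0.1548]
ee_rot: [0.577, 3.087, -0.0]
force: [-1.1, 0.4, -1.9]
width: 0.281
gripper_force: 25.0
```

```bash
python3 -c "
from h import *
go([.4521,.2658,.155],np.radians(3.3))"
```

```text
pos [ 0.6085 -0.0066  0.1548] tilt [ 0.001 -0.001 -1.   ] yaw y 1.201 tool d [ 0.2442  0.1975 -0.0006] turn 1.14381484493608 j7 0.58 t 28.4 w 0.281
```

Emit:
jog_arm --deltas "0.0244,0.0198,0,0,0 | 0.0244,0.0198,0,0,0 | 0.0244,0.0198,0,0,0 | 0.0244,0.0198,0,0,0 | 0.0244,0.0198,0,0,0 | 0.0244,0.0198,0,0,0 | 0.0244,0.0198,0,0,0 | 0.0244,0.0198,0,0,0 | 0.0244,0.0198,0,0,0 | 0.0244,0.0195,0,0,0"

```text
clock: 29.4
position: [0.4508, 0.2664, 0.153]
ee_rot: [-0.576, -3.087, 0.002]
force: [-0.3, -0.2, -1.2]
width: 0.279
gripper_force: 25.0
```

Emit:
jog_arm --deltas "0,0,0,0.143,0 | 0,0,0,0.143,0 | 0,0,0,0.143,0 | 0,0,0,0.143,0 | 0,0,0,0.143,0 | 0,0,0,0.143,0 | 0,0,0,0.143,0 | 0,0,0,0.143,0 | 0,0,0,0,0 | 0,0,0,0,0"

```text
clock: 30.4
position: [0.4516, 0.2657, 0.1535]
ee_rot: [2.151, 2.289, -0.002]
force: [-0.4, 0.9, -0.8]
width: 0.279
gripper_force: 25.0
```

```bash
python3 -c "
from h import *
go([.4521,.2658,.0792],np.radians(3.3));p=wrist();cv2.imwrite('pics/w9.png',p['image'])"
```

```text
pos [0.4516 0.2657 0.1535] tilt [-0.001 -0.001 -1.   ] yaw y 0.062 tool d [0.0001 0.0005 0.0743] turn 0.0046164163791961865 j7 -0.96 t 30.4 w 0.279
```

View pics/w9.png

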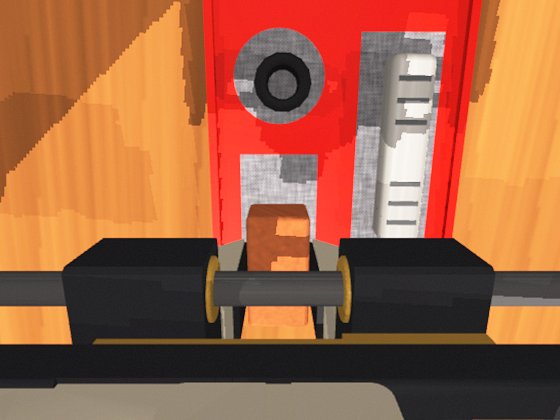

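The stone (247–309) is centred over the small pad (240–318). The black collar stands on its round pad (281,82), and the handle lies on its long pad.

Emit:
jog_arm --deltas "0,0,0.02,0,0 | 0,0,0.02,0,0 | 0,0,0.02,0,0 | 0,0,0.009,0,0 | 0,0,0.004,0,0 | 0,0,0.002,0,0 | 0,0,0,0,0"

```text
clock: 31.15
position: [0.4522, 0.2663, 0.0796]
ee_rot: [2.156, 2.285, 0.001]
force: [0.1, 0.1, -1.4]
width: 0.28
gripper_force: 25.0
```

Emit:
jog_arm --deltas "0,0,0,0,0.38 | 0,0,0,0,0.38 | 0,0,-0.005,0,0.38 | 0,0,-0.03,0,0.4 | 0,0,-0.04,0,0.5 | 0,0,-0.04,0,0.5 | 0,0,-0.04,0,0.5 | 0,0,0,0,0.5"

```text
clock: 31.95
position: [0.4537, 0.2682, 0.2399]
ee_rot: [2.154, 2.283, 0.014]
force: [-0.1, 0.4, -0.4]
width: 0.499
gripper_force: 0.0
```

Emit:
jog_arm --deltas "-0.03,-0.03,-0.01,0,0.5 | -0.03,-0.03,-0.01,0,0.5 | -0.03,-0.03,0,0,0.5 | -0.03,-0.03,0,0,0.5 | -0.03,-0.03,0,0,0.5 | -0.03,-0.03,0,0,0.5 | -0.03,-0.01,0,0,0.5 | -0.03,0,0,0,0.5 | 0,0,0,0,0.5"

```text
clock: 32.85
position: [0.2754, 0.0128, 0.2542]
ee_rot: [2.16, 2.279, -0.001]
force: [0.5, 0.9, 0.8]
width: 0.502
gripper_force: 0.0
```

```bash
python3 -c "
from h import *
p=cams.get_image('top');cv2.imwrite('pics/top2.png',p['image'])
for n,c,a in (('blue',(519.9,-312.9),4.4),('red',(485.6,309.8),3.3)):
  c_,s_=np.cos(np.radians(a)),np.sin(np.radians(a))
  for o in ('handle_1','collar_brass','stone'):
    for sc,X in box(p,o):
      d=X[:2]*1000-c
      if abs(d).max()<100: print(n,o,sc,(d@np.array([[c_,-s_],[s_,c_]])).round(1))"
```

```text
blue collar_brass 0.54 [-36.3  38.7]
blue stone 0.34 [-33.9  37.7]
red handle_1 0.85 [37.6 -7.3]
red stone 0.95 [-37.5 -44.9]
```

View pics/top2.png

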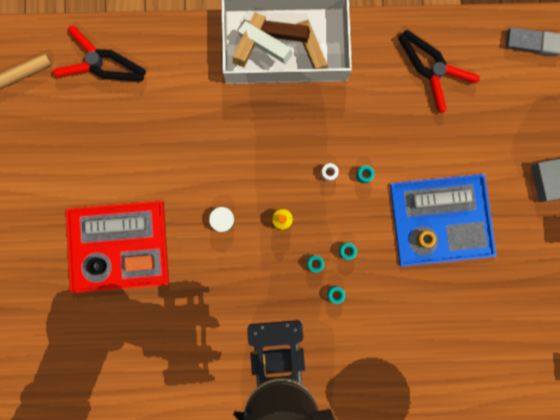

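All parts are on their pads: red handle (115,226), black collar (96,265), stone (138,262), blue handle (443,199) and brass collar (428,239). The white collar (330,172), tin (221,219) and glue (282,219) have not moved.

```bash
python3 -c "
from cell import workorder
print(workorder.sign_off())"
```

```text
the job is handed in; nothing more can be done
None
```

Both kits are made up and the job is handed in at about 33 s on the robot's clock: the blue tray holds the heavy handle and the brass collar, the red tray holds the light handle, the black collar and the stone, and the last top picture shows each part on its own pad with the white collar, tin and glue bottle unmoved.

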